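# Pry the spring clip off the rotary mixer's spindle with the hooked pick

### The arm

A 7-joint arm with a two-finger parallel gripper is mounted at the origin on a cart in front of the work surface, level with it; the furniture and walls round the work are solid. World frame = base frame: x ahead of the robot, y to its left, z up, the work surface at z = 0. Lengths are in mm, angles in degrees, forces in N, time in s.
With the tool pointing down it reaches from about 425 to 1025 mm from the base axis. Payload 9.4 kg.
Tool frame: the origin (TCP) lies at the centre of the arm's flange, where the gripper is bolted on; the fingertips stand 186 mm ahead of it and the grasp point (between the pads) lies 167 mm ahead of it; z points along the fingers, y is the direction in which the jaws open and shut (so a half turn about z gives the same grasp; the last joint's range is limited). The gripper opens to 93 mm and grips with 3 to 60 N. Pads are 15 mm wide; open, the fingers measure 128 mm over their backs; the gripper's body (75 mm by 188 mm) begins 65 mm behind the grasp point.
Start: joints at [62.126, 34.337, -0.143, 91.639, 0.103, 54.024, -4.572], TCP at [288.857, -664.971, 404.718] pointing down, gripper open.
Joint ranges: [-147.43, 147.43], [-19.82, 112.94], [-74.19, 73.91], [6.32, 146.72], [-59.91, 239.91], [6.04, 106.73], [-150.56, 150.56]. Speed limits (degrees/s): [127.2, 127.2, 172.46, 172.46, 180, 180, 180].

### API

Orientations are given as a 3x3 rotation matrix whose columns are the frame's x, y, z axes.
In Python, from bench import env gives the robot as it stands.
- The arm moves only by the tool play_rows, never from a script. Its argument "steps" is a list of rows, each a list of 7 numbers: the turn, a rotation vector about the tool's x, y, z in degrees, then the shift along the tool's x, y, z in mm, then the gripper command: -1 is shut, 1 is fully open, values between are in proportion. In form: [[rx, ry, rz, x, y, z, hand], ...]. A call has 1 to 20 rows; each row is the pose to reach, as a shift and turn from the pose commanded when the call began, along the tool's axes at that moment; what a row does not reach only later rows make up. A row lasts 1/10 s, in which the tool goes at most 50 mm and 8.59 degrees, less where a joint would pass 70% of its speed; a pose out of reach is approached as far as the arm can. A call with a gripper value outside its range is refused whole. The fingers move at their own pace and stop on an object; "squeeze" is the grip in N (left out, the last holds). Time passes only in rows, so rows that repeat a pose let the fingers close. It gives the time, the measured TCP pose, the force and the opening at its end, in the units of the state.
- env.get_state(): the state, without advancing time (a new reading comes with each control period).
- env.snapshot(name): name is "scene" or "top" or "wrist"; returns a dict with "pixels" (420x560x3 uint8, red, green, blue), "vertical_fov" (degrees; the focal length in pixels is half the picture's height over the tangent of half this angle, whatever the lens; pixels are square), "cx", "cy" (the principal point, pixels), "R" (3x3) and "t" (3): a world point X has camera coordinates R X + t. Camera axes: x right, y down, z forward; pixel columns grow to the right and rows downward; lengths in mm; the calibration is good to about 2 mm. A picture is of the moment at which its call begins. There is no depth.
- env.job_done(): hands the job in, once; it reports no verdict.
The state is a dict: "clock": time; "joint_positions": joint angles; "joint_velocities": joint speeds; "joint_torque": joint torques, N m; "tool_pos": TCP position; "tool_rot": TCP orientation; "ft_force": force on the tool from outside, world axes, zero at the start; "wrist_torque": the same for the moment, N m; "opening": finger opening in mm.
Only numpy, scipy, OpenCV 4.12 (cv2) and the standard library are available. Lean on these libraries where they do the work, as an engineer would, in place of code of your own. Each camera call takes 0.05 s, during which the arm holds its last target. There are 200 camera calls.

### The job

The disc of the inclined rotary mixer has to come off for washing: take the orange-handled hooked pick from its rest, put its hook into the loop of the brass spring clip, and pull the clip down the slope out of the spindle's groove so that it ends up lying free in the mixer's catch tray, below the spindle. Touch the clip only with the pick, do not let it fall on the bench, leave the other things standing where they are, and lay the pick back in its rest.

Things in the scene. Friction and masses are not known exactly. Their poses are not given: they have to be found in the camera images.
- pick_grip (a point): Centre of the handle of the loose hooked pick (0.12 kg). Orange box handle, 80 mm along x, 16 mm wide (y), 20 mm high (z), black ribs on top; x points to the hook end, z up in its rest, where this point is 47 mm above the bench and the hook points down. Grasp firmly (40 N or more) from above across the 16 mm, within 12 mm of this point.
- pick: The pick as a whole; origin and axes as pick_grip. From the handle's front a 7 mm round steel shank runs along +x at the height of the handle's centre to x = 85 mm and there bends down (-z) into the hook.
- pick_hook (a point): Tip of the pick's hook: x = 85 mm, y = 0, z = -34 mm from the handle's centre, same axes as the pick. The hook is a straight 7 mm round rod along -z, about 27 mm long, with a rounded end.
- rest_seat (a point): Where the handle's centre lies when the pick is in its rest, 47 mm above the bench; x to the hook end, z up. The saddles' sides reach 17 mm above the bottom of handle and shank: lift the pick 30 mm or more to clear them.
- pick_rest: The pick's fixed rest, grey plastic, 136 x 56 mm; origin on the bench under rest_seat, same axes. Two open-topped saddles with flared sides, each 10 mm thick: at x = -31 mm for the handle (3.5 mm play each side), at x = +53 mm for the shank (4 mm or more play each side). Behind stands a tall glass cabinet, front 0.65 m ahead of the robot's base, 0.36 m left to 0.04 m right of it.
- mixer: The fixed inclined rotary mixer: white wedge with a face that slopes 30 degrees, falling towards the robot's right, about 190 x 160 mm, top edge 170 mm high. Origin on the bench under the spindle's groove; x away from the foot of the slope, level; z up.
- guard_bar (a point): Middle of the front cross-bar of the mixer's fixed guard rail (12 mm tube), 260 mm above the bench, 130 mm from the spindle axis towards the foot of the slope. Level side bars run back from it, 168 mm apart. It stops a hand that points straight down: keep the pick parallel and the hand square to the sloping face (30 degrees from vertical), the hand outside the bar, the hook reaching in below it.
- spindle (a point): Point on the spindle axis at mid-height of the clip's groove, 140 mm above the bench. x up the slope, y left across it, z square out of the face. From here: hub of 48 mm diameter, top at z = -4.5 mm; grey disc of 140 mm diameter, top at z = -14 mm; steel spindle head of 38 mm diameter from z = +4.5 to +16.5 mm; blue tube grips on the disc's upper half only.
- catch_lip (a point): Middle of the top edge of the grey lip at the foot of the mixer's face, x = -105, y = 0, z = -7.5 mm from spindle, axes as there; the lip is 8 mm thick and 156 mm long. Behind it lies the catch tray: white floor at z = -19 mm from spindle, round the disc, with low side rails 146 mm apart.
- clip: Brass spring clip of 7 mm round wire (loose, 65 g), 67 mm long, 43 mm wide. Origin at the middle of the groove it clasps: seated it lies at spindle with the same axes (play 2 mm). Two sprung jaws clasp the 28 mm groove from below, their ends up the slope (+x). Pulled along -x by its loop it lets go at about 6 N (5 to 8) within 10 mm of travel.
- clip_loop (a point): Centre of the opening of the clip's pull loop, 33 mm from the clip's origin along -x (down the slope); axes as the clip. Opening 19 mm along x, 29 mm along y; wire from z = -3.5 to +3.5 mm. The disc lies at z = -14 mm, so the hook's tip can go 8 to 11 mm below this point. Once out, the slippery clip slides down by itself to the lip, its origin then about 50 mm below the spindle.
- red_vial: Bystander: small vial with a red cap, 25 x 25 x 54 mm, upright, origin at its underside.
- blue_vial: Bystander: small vial with a blue cap, 25 x 25 x 54 mm, upright, origin at its underside.
- dropper_bottle: Bystander: brown dropper bottle, 35 x 35 x 103 mm, upright, origin at its underside.
- jar_cap: Bystander: white round cap, 72 x 72 x 17 mm, origin at its underside.
- weight_200g: Bystander: grey balance weight, 30 x 30 x 52 mm, origin at its underside.
- weight_100g: Bystander: grey balance weight, 24 x 24 x 42 mm, origin at its underside.
There are look-alikes about, which are no part of the job. Leave any red look-alike of the pick_rest alone.

How it is judged:
By the outcome, as a careful person would: the job done as asked, in the order asked, and still so for the second after the job is handed in, with the robot touching nothing.
It also fails if it takes over 72 s, if anything falls off the work surface, if the arm or the gripper's body presses on something with over 40 N, if the wrist force passes 120 N, or if a joint passes its speed limit or range.

## Working session

There is one attempt and no reset: what is moved stays moved. The work goes in short steps, Python scripts to look and compute and a tool call to move; the robot and the scene stay as the last step left them, time stands still between calls to the robot, and variables do not carry over. Pictures are saved under pics/ and viewed, about 8 in all and at most 12, crops included, and the job is handed in when it is done.

Besides the shell and the picture viewer there is one more tool, called after "Request:" by a JSON object that holds its "fn" and its "kwargs", one argument or row to a line. play_rows: Moves the arm, as the interface text tells. Its arguments: {"type":"object","properties":{"steps":{"type":"array"},"squeeze":{"type":"number"}},"required":["steps"]}

```bash
mkdir -p pics; ls; cat > h.py <<'E'
import numpy as np, cv2
from bench import env
def snap(n,f):
    s=env.snapshot(n); cv2.imwrite(f'pics/{f}.png',cv2.cvtColor(s['pixels'],cv2.COLOR_RGB2BGR))
    np.savez(f'pics/{f}.npz',**{k:s[k] for k in('pixels','vertical_fov','cx','cy','R','t')}); return s
def load(f): return {k:v for k,v in np.load(f'pics/{f}.npz').items()}
def foc(s): return s['pixels'].shape[0]/2/np.tan(np.radians(s['vertical_fov'])/2)
def ray(s,u,v):
    R=np.array(s['R']);d=R.T@np.array([(u-s['cx'])/foc(s),(v-s['cy'])/foc(s),1]);return -R.T@np.array(s['t']),d/np.linalg.norm(d)
def onz(s,u,v,z):
    c,d=ray(s,u,v);return c+d*(z-c[2])/d[2]
def tri(*obs):
    A=np.zeros((3,3));b=np.zeros(3)
    for s,u,v in obs:
        c,d=ray(s,u,v);P=np.eye(3)-np.outer(d,d);A+=P;b+=P@c
    return np.linalg.solve(A,b)
def proj(s,X):
    x=np.array(s['R'])@np.array(X)+np.array(s['t']);return x[:2]/x[2]*foc(s)+[s['cx'],s['cy']]
E
python3 - <<'E'
from h import *
a=snap('scene','s0');b=snap('top','t0');c=snap('wrist','w0')
for s in(a,b,c): print(s['vertical_fov'],s['cx'],s['cy'],np.round(-np.array(s['R']).T@s['t']),np.round(s['R'],2).tolist())
st=env.get_state();print({k:np.round(v,2).tolist() for k,v in st.items()})
E
```

```text
pics
54.78232613938602 281.3677324967096 209.14920132995704 [   3. 1024.  804.] [[-0.87, -0.49, 0.02], [-0.25, 0.4, -0.88], [0.42, -0.77, -0.47]]
52.464187987517064 280.52465869025065 209.39938283508326 [ 394.    4. 1641.] [[-0.0, -1.0, 0.0], [-1.0, 0.0, -0.1], [0.1, -0.0, -1.0]]
71.9072310657287 282.42550427147216 210.9465661840417 [ 350. -637.  384.] [[0.4, -0.92, -0.0], [-0.89, -0.39, 0.24], [-0.22, -0.1, -0.97]]
{'clock': 0.15, 'joint_positions': [62.13, 34.38, -0.15, 91.67, 0.1, 54.02, -4.57], 'joint_velocities': [-0.0, -0.2, -0.02, -0.17, -0.07, 0.03, -0.03], 'joint_torque': [0.0, -76.56, 1.5, -25.26, -0.05, 0.01, 0.0], 'tool_pos': [288.83, -664.84, 404.03], 'tool_rot': [[0.92, 0.4, -0.0], [0.4, -0.92, 0.0], [-0.0, -0.0, -1.0]], 'ft_force': [1.16, -0.53, -0.48], 'wrist_torque': [-0.0, -0.03, -0.03], 'opening': 93.17}
```

```bash
sleep 1
```

```text
(no output)
```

View pics/s0.png

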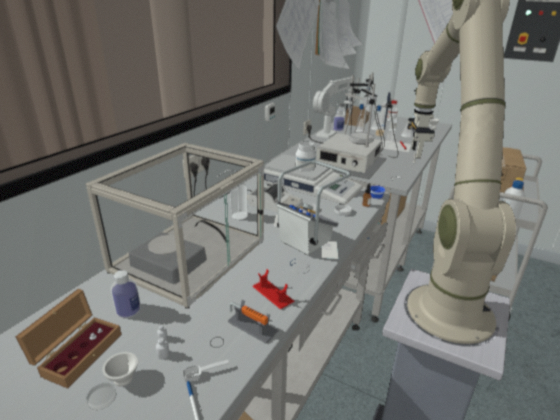

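View pics/t0.png

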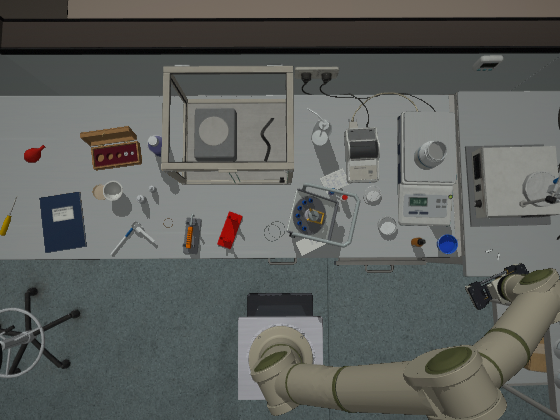

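Scene: orange pick at (255,315) in a grey rest, red look-alike rest at (272,290), mixer at (305,225). Top: pick at (190,235), red rest at (230,230), mixer at (320,215). Next I zoom in.

```bash
python3 - <<'E'
from h import *
a=cv2.imread('pics/s0.png');b=cv2.imread('pics/t0.png')
def cr(i,x,y,w,h,k): return cv2.resize(i[y:y+h,x:x+w],None,fx=k,fy=k,interpolation=cv2.INTER_CUBIC)
im=np.zeros((600,800,3),np.uint8)
im[:300,:400]=cr(b,280,175,80,60+0,5)   # top mixer
im[:300,400:]=cr(b,170,205,80,60,5)
im[300:,:400]=cr(a,265,175,100,75,4)
im[300:,400:]=cr(a,220,270,100,75,4)
cv2.imwrite('pics/z0.png',im)
E
```

```text
(no output)
```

View pics/z0.png

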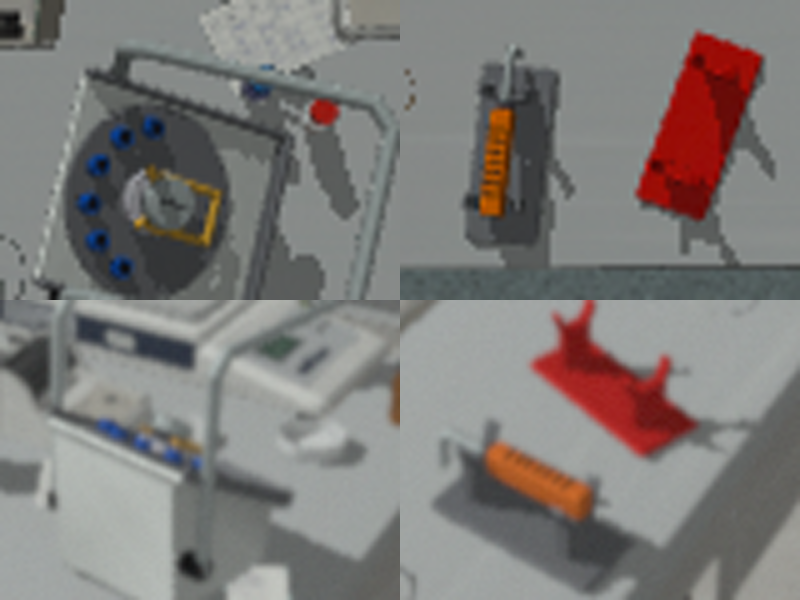

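The zooms show the mixer's slope falling to the image right and slightly down, the brass loop at about (322,218) in the top view, and the pick's hook pointing away from the robot. Now some rough numbers.

```bash
python3 - <<'E'
from h import *
a=load('s0');b=load('t0')
def mask(s,lo,hi,roi):
    m=cv2.inRange(cv2.cvtColor(s['pixels'],cv2.COLOR_RGB2HSV),lo,hi);x,y,w,h=roi
    o=np.zeros_like(m);o[y:y+h,x:x+w]=m[y:y+h,x:x+w];return o
def info(m):
    p=np.argwhere(m)[:,::-1].astype(float);return p.mean(0),cv2.minAreaRect(p.astype(np.float32)),len(p)
mb=mask(b,(8,150,90),(16,255,255),(170,205,40,60));c,r,n=info(mb);print(c,r,n)
X=onz(b,*c,57);print('pick',X)
box=cv2.boxPoints(r);print([np.round(onz(b,*q,57)[:2]).tolist() for q in box])
ms=mask(a,(8,150,90),(16,255,255),(220,290,70,50));c2,r2,n2=info(ms);print(c2,n2,'tri',tri((a,*c2),(b,*c)))
# hook approx zoom coord (515,55)->top
print('hook',onz(b,170+114/5,205+55/5,47))
g=lambda x,y:(280+x/5,175+y/5)
for n,p,z in [('spin head',(170,200),154),('loop far mid',(214,218),122),('bar1',(383,115),260),('bar2',(350,285),260),('disc',(147,200),128),('red',(322,110),54),('corner',(90,75),170),('corner2',(38,280),170)]:
    print(n,np.round(onz(b,*g(*p),z),0))
for n,p,z in [('cap',(388,228),17),('cab',(294,182),0)]: print(n,np.round(onz(b,*p,z)))
E
```

```text
[188.6 237. ] ((188.6097412109375, 237.01219177246094), (4.085967063903809, 20.42983627319336), 6.34019136428833) 85
pick [450.07646065 338.03288339  57.        ]
[[413.0, 349.0], [489.0, 342.0], [487.0, 327.0], [412.0, 334.0]]
[254.21904762 314.93333333] 210 tri [450.98752451 340.1601357   48.43073661]
hook [528.97362786 325.70997099  47.        ]
spin head [ 522. -120.  154.]
loop far mid [ 511. -154.  122.]
bar1 [ 568. -251.  260.]
bar2 [ 457. -227.  260.]
disc [ 524. -106.  128.]
red [ 598. -243.   54.]
corner [608. -64. 170.]
corner2 [465. -27. 170.]
cap [ 482. -413.   17.]
cab [664. -56.   0.]
```

```bash
cat >> h.py <<'E'
from scipy.spatial.transform import Rotation as Ro
def slope(yaw,tilt=30):  # columns: up-slope, left, normal
    return Ro.from_euler('z',yaw,degrees=True).as_matrix()@Ro.from_euler('y',-tilt,degrees=True).as_matrix()
def hand(F,flip=1): # tool frame from object frame: tool z=-F z, tool x=flip*F x
    return np.column_stack([flip*F[:,0],-flip*F[:,1],-F[:,2]])
def cmd(Rg,pg,st=None,R0=None,p0=None):
    st=st or env.get_state();R=np.array(st['tool_rot'] if R0 is None else R0);p=np.array(st['tool_pos'] if p0 is None else p0)
    print('rot',np.round(Ro.from_matrix(R.T@Rg).as_rotvec(degrees=True),2),'shift',np.round(R.T@(np.array(pg)-p),1))
E
python3 - <<'E'
from h import *
a=load('s0')
cmd(hand(slope(78)),[482,-400,450])
cv2.imwrite('pics/hand.png',cv2.resize(cv2.imread('pics/s0.png')[70:170,350:470],None,fx=5,fy=5))
E
```

```text
rot [ 14.2   27.65 -53.24] shift [ 282.7 -166.   -45.8]
```

Request:
{"fn": "play_rows", "kwargs": {
  "steps": [
    [14,27.5,-53,283,-166,-46,1],
    [14,27.5,-53,283,-166,-46,1],
    [14,27.5,-53,283,-166,-46,1],
    [14,27.5,-53,283,-166,-46,1],
    [14,27.5,-53,283,-166,-46,1],
    [14,27.5,-53,283,-166,-46,1],
    [14,27.5,-53,283,-166,-46,1],
    [14,27.5,-53,283,-166,-46,1],
    [14,27.5,-53,283,-166,-46,1],
    [14,27.5,-53,283,-166,-46,1],
    [14,27.5,-53,283,-166,-46,1],
    [14,27.5,-53,283,-166,-46,1]
  ]
}}

```text
clock: 1.35
tool_pos: [481.7, -400.7, 450.6]
tool_rot: [[0.186, 0.977, 0.107], [0.849, -0.215, 0.484], [0.495, 0.001, -0.869]]
ft_force: [-0.1, 0.2, 1.0]
opening: 92.8
```

```bash
python3 - <<'E'
from h import *
a=snap('wrist','w1');st=env.get_state();print(np.round(st['joint_positions'],1),st['tool_pos'],np.round(st['tool_rot'],3).tolist(),st['clock'])
E
```

```text
[ 59.6  31.2 -29.3  97.2 -14.3  66.3  27.3] [ 481.85398197 -400.50837878  450.64307604] [[0.186, 0.977, 0.107], [0.849, -0.214, 0.484], [0.496, 0.001, -0.869]] 1.4
```

View pics/w1.png

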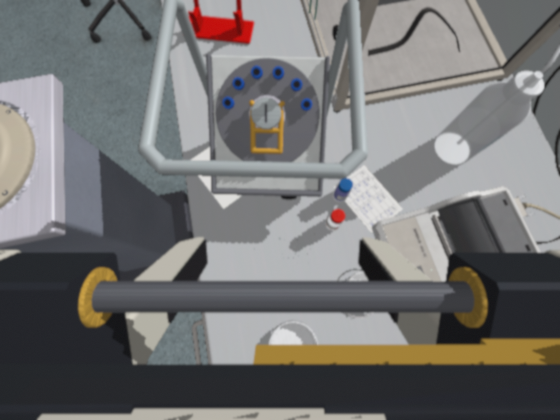

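Wrist view: spindle head at (266,110), clip loop near (267,140), guard bar along v≈165, lip at v≈187, and the vials at (340,200). I'll take a second view from the side to triangulate.

Request:
{"fn": "play_rows", "kwargs": {
  "steps": [
    [0,0,0,0,-100,0,1],
    [0,0,0,0,-100,0,1],
    [0,0,0,0,-100,0,1],
    [0,0,0,0,-100,0,1],
    [0,0,0,0,-100,0,1]
  ]
}}

```text
clock: 1.9
tool_pos: [385.3, -379.0, 451.0]
tool_rot: [[0.184, 0.977, 0.108], [0.849, -0.213, 0.484], [0.496, 0.003, -0.869]]
ft_force: [0.4, -0.4, 0.0]
opening: 92.9
```

```bash
python3 - <<'E'
from h import *
snap('wrist','w2')
a=cv2.imread('pics/w1.png');b=cv2.imread('pics/w2.png')
w2=load('w2');w1=load('w1')
u=proj(w2,[523,-110,154]);print(u)
im=np.zeros((600,800,3),np.uint8)
def cr(i,x,y): 
    x=int(np.clip(x,0,460));return cv2.resize(i[y:y+150,x:x+100],None,fx=4,fy=4,interpolation=cv2.INTER_CUBIC),x
c1,x1=cr(a,217,50);c2,x2=cr(b,u[0]-50,50);im[:,:400]=c1;im[:,400:]=c2;print(x1,x2)
cv2.imwrite('pics/z1.png',im)
E
```

```text
[343.88804623 106.1710664 ]
217 293
```

View pics/z1.png

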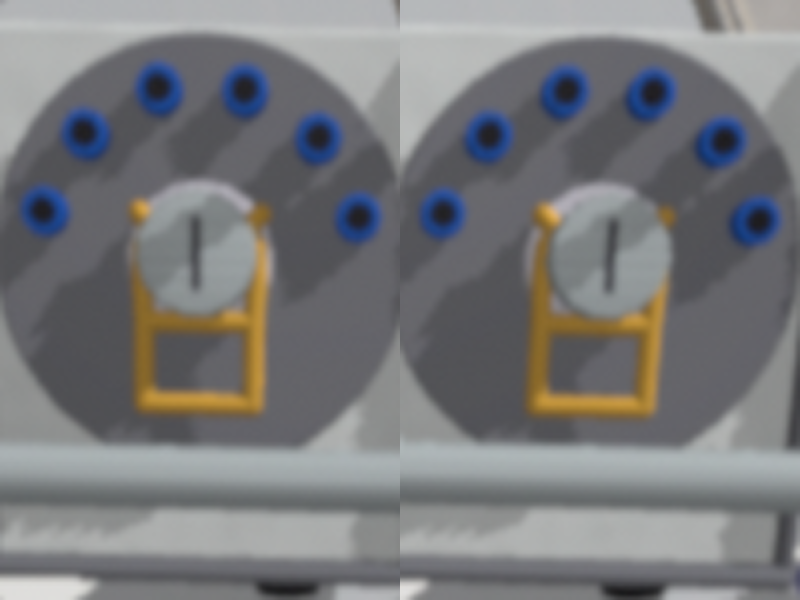

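The clip shows crisply in both views: opening at zoom (155–245, 330–390) on the left and (549–637, 330–394) on the right, spindle head at (197,252) and (610,252). Triangulating.

```bash
python3 - <<'E'
from h import *
w1=load('w1');w2=load('w2')
A=lambda p:(w1,217+(p[0]-1.5)/4,50+(p[1]-1.5)/4)
B=lambda p:(w2,293+(p[0]-400-1.5)/4,50+(p[1]-1.5)/4)
pts={'head':((197,252),(610,252)),'oBL':((137,411),(528,415)),'oBR':((264,411),(655,416)),'iBL':((155,391),(547,394)),'iBR':((247,390),(638,394)),'iTL':((155,330),(549,331)),'iTR':((248,327),(638,330)),
'g1':((43,212),(442,215)),'g2':((84,133),(488,137)),'g3':((159,89),(567,92)),'g4':((245,91),(654,94)),'g5':((318,138),(722,142)),'g6':((358,217),(755,221)),'tipL':((141,211),(547,214))}
T={k:tri(A(a),B(b)) for k,(a,b) in pts.items()}
for k,v in T.items(): print(k,np.round(v,1))
bL=T['iBL'];bR=T['iBR'];
for k in [('iBR','iBL'),('oBR','oBL'),('iTR','iTL'),('g6','g1'),('g5','g2'),('g4','g3')]:
    d=T[k[1]]-T[k[0]];print(k,np.round(d,1),np.linalg.norm(d).round(1),'yaw',np.degrees(np.arctan2(d[1],d[0]))-90)
F=slope(78);sp=T['head']-16.5*F[:,2]
print('spindle',sp)
for k,v in T.items(): print(k,np.round(F.T@(v-sp),1))
E
```

```text
head [ 522.4 -118.8  152.4]
oBL [ 493.7 -149.5  114.9]
oBR [ 535.1 -158.9  115.2]
iBL [ 501.  -145.   117.9]
iBR [ 531.  -150.8  117. ]
iTL [ 505.2 -126.8  125.6]
iTR [ 535.9 -130.1  121.3]
g1 [477.2 -86.3 141. ]
g2 [495.6 -69.3 152.9]
g3 [521.7 -64.5 160.8]
g4 [548.  -71.8 161.7]
g5 [568.5 -87.1 153. ]
g6 [ 577.5 -108.8  139. ]
tipL [508.2 -98.3 148.6]
('iBR', 'iBL') [-30.1   5.9   0.9] 30.6 yaw 78.98511433348608
('oBR', 'oBL') [-41.4   9.3  -0.3] 42.4 yaw 77.29161311426756
('iTR', 'iTL') [-30.7   3.3   4.2] 31.2 yaw 83.84677014223283
('g6', 'g1') [-100.3   22.4    2. ] 102.8 yaw 77.39354972512993
('g5', 'g2') [-72.9  17.8  -0.1] 75.0 yaw 76.28494315050906
('g4', 'g3') [-26.3   7.3  -1. ] 27.3 yaw 74.43274907995087
spindle [ 524.15897154 -110.7772067   138.12634746]
head [-0.   0.  16.5]
oBL [-49.9  21.7   2. ]
oBR [-50.2 -20.7   2.5]
iBL [-43.3  15.6   1.6]
iBR [-43.3 -15.    0.6]
iTL [-23.3  15.2  -1. ]
iTR [-22.7 -15.5  -6.3]
g1 [13.7 51.  -4.6]
g2 [37.4 36.6 -4.5]
g3 [50.1 12.  -2.8]
g4 [ 49.1 -15.2  -1.1]
g5 [ 35.4 -38.4  -3.3]
g6 [ 11.8 -51.8  -5.8]
tipL [12.9 18.2  4.6]
```

```bash
python3 - <<'E'
from h import *
D=lambda yaw:hand(slope(yaw,0))
st=env.get_state()
p1=[510,0,560];cmd(D(40),p1)
cmd(D(-7),[450,339,400],R0=D(40),p0=p1)
E
```

```text
rot [ -9.65 -28.68  36.92] shift [398.6  41.4 102. ]
rot [ 0.  0. 47.] shift [ 171.9 -298.3  160. ]
```

Request:
{"fn": "play_rows", "kwargs": {
  "steps": [
    [-9.7,-28.7,37,399,41,102,1],
    [-9.7,-28.7,37,399,41,102,1],
    [-9.7,-28.7,37,399,41,102,1],
    [-9.7,-28.7,37,399,41,102,1],
    [-9.7,-28.7,37,399,41,102,1],
    [-9.7,-28.7,37,399,41,102,1],
    [-9.7,-28.7,37,399,41,102,1],
    [-9.7,-28.7,37,399,41,102,1],
    [-9.7,-28.7,37,399,41,102,1],
    [-9.7,-28.7,37,399,41,102,1],
    [-9.7,-28.7,37,399,41,102,1],
    [-9.7,-28.7,37,399,41,102,1]
  ]
}}

```text
clock: 3.15
tool_pos: [509.1, -0.1, 559.4]
tool_rot: [[0.767, 0.641, -0.002], [0.641, -0.767, -0.0], [-0.002, -0.001, -1.0]]
ft_force: [0.3, -0.2, -1.0]
opening: 92.8
```

Request:
{"fn": "play_rows", "kwargs": {
  "steps": [
    [0,0,47,172,-298,160,1],
    [0,0,47,172,-298,160,1],
    [0,0,47,172,-298,160,1],
    [0,0,47,172,-298,160,1],
    [0,0,47,172,-298,160,1],
    [0,0,47,172,-298,160,1],
    [0,0,47,172,-298,160,1],
    [0,0,47,172,-298,160,1],
    [0,0,47,172,-298,160,1],
    [0,0,47,172,-298,160,1],
    [0,0,47,172,-298,160,1],
    [0,0,47,172,-298,160,1]
  ]
}}

```text
clock: 4.35
tool_pos: [450.7, 337.4, 400.4]
tool_rot: [[0.992, -0.127, -0.0], [-0.127, -0.992, -0.001], [-0.0, 0.001, -1.0]]
ft_force: [-0.5, -0.1, -0.4]
opening: 93.1
```

```bash
python3 - <<'E'
from h import *
a=snap('wrist','w3');st=env.get_state();print(np.round(st['joint_positions'],1),st['tool_pos'],np.round(st['tool_rot'],3).tolist(),st['clock'])
E
```

```text
[ -30.7   24.3  -16.4  112.6    9.6   44.4 -150. ] [450.66623496 337.51163554 400.52662257] [[0.992, -0.127, -0.0], [-0.127, -0.992, -0.0], [-0.0, 0.0, -1.0]] 4.4
```

View pics/w3.png

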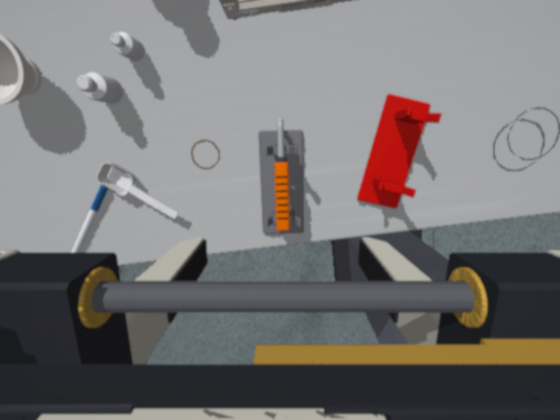

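Wrist view: handle from (280,160) to (284,230), hook at (281,120), inside the grey rest. Measuring the position and yaw.

```bash
python3 - <<'E'
from h import *
s=load('w3');px=s['pixels']
m=cv2.inRange(cv2.cvtColor(px,cv2.COLOR_RGB2HSV),(5,170,90),(18,255,255));m[240:]=0
m=cv2.morphologyEx(m,cv2.MORPH_CLOSE,np.ones((5,5)))
n,l,stt,c=cv2.connectedComponentsWithStats(m);k=1+np.argmax(stt[1:,4]);p=np.argwhere(l==k)[:,::-1].astype(np.float32)
r=cv2.minAreaRect(p);print(r,stt[k])
W=np.array([onz(s,*q,57)[:2] for q in p]);c0,sz,an=cv2.minAreaRect(W.astype(np.float32));print('top z57',c0,sz,an, W.mean(0))
vx=cv2.fitLine(W.astype(np.float32),cv2.DIST_L2,0,.01,.01).ravel();print('yaw',np.degrees(np.arctan2(vx[1],vx[0])))
for row in range(118,230,8):
    xs=np.where(l[row]==k)[0]
    if len(xs): print(row,xs.min(),xs.max(),np.round(onz(s,(xs.min()+xs.max())/2,row,57)[:2],1))
# shank: light pixels near col 281
g=px.astype(int).sum(2)
for row in (124,130,136,142,148): print(row,g[row,272:292].tolist())
E
```

```text
((281.8327331542969, 195.9768829345703), (68.25144958496094, 13.272658348083496), 88.40885925292969) [275 162  15  69 899]
top z57 (452.7671813964844, 337.83050537109375) (15.34701919555664, 79.00830078125) 83.95277404785156 [453.94407751 337.92624337]
yaw -5.875344
166 275 287 [487.6 334.5]
174 275 287 [478.8 335.6]
182 275 288 [469.8 336.2]
190 276 288 [460.7 336.8]
198 276 288 [451.6 337.9]
206 276 288 [442.3 339.1]
214 276 288 [432.9 340.3]
222 276 288 [423.3 341.5]
124 [500, 499, 500, 496, 490, 498, 532, 551, 529, 479, 429, 428, 472, 497, 501, 499, 501, 499, 501, 502]
130 [435, 434, 436, 434, 430, 439, 467, 488, 478, 432, 371, 339, 349, 364, 369, 383, 402, 408, 405, 403]
136 [335, 334, 335, 334, 343, 383, 449, 485, 480, 438, 372, 299, 248, 235, 229, 232, 241, 273, 308, 327]
142 [334, 333, 332, 333, 338, 375, 440, 480, 480, 443, 386, 332, 323, 328, 319, 295, 256, 234, 230, 232]
148 [220, 279, 318, 331, 340, 379, 442, 479, 481, 450, 392, 315, 252, 242, 276, 314, 315, 288, 268, 270]
```

Request:
{"fn": "play_rows", "kwargs": {
  "steps": [
    [0,0,-1.2,-4.3,-0.5,45,0.1],
    [0,0,-1.2,-4.3,-0.5,90,0.1],
    [0,0,-1.2,-4.3,-0.5,120,0.1],
    [0,0,-1.2,-4.3,-0.5,120,0.1]
  ]
}}

```text
clock: 4.8
tool_pos: [445.2, 338.7, 277.4]
tool_rot: [[0.994, -0.105, -0.005], [-0.105, -0.994, -0.004], [-0.004, 0.005, -1.0]]
ft_force: [0.4, -0.3, 0.8]
opening: 65.4
```

```bash
python3 - <<'E'
from h import *
a=snap('wrist','w4');st=env.get_state();print(np.round(st['joint_positions'],1),st['tool_pos'],np.round(st['tool_rot'],3).tolist(),st['opening'])
F=slope(-6.1,0);P=np.array([452.5,338,47])
for n,q in [('front top',[40,0,10]),('hook bend',[85,0,3]),('fl',[40,8,10]),('fr',[40,-8,10]),('ctr',[-6,0,10])]: print(n,proj(a,P+F@q))
E
```

```text
[ -36.6   33.4   -9.4  118.9   10.7   28.7 -149.9] [445.65567234 339.36764326 279.38319805] [[0.995, -0.105, -0.003], [-0.105, -0.995, -0.002], [-0.003, 0.003, -1.0]] 61.709087512081105
front top [281.79280176 166.16310249]
hook bend [281.86358501  97.65643361]
fl [270.13871918 166.14459426]
fr [293.4416072  166.18160234]
ctr [281.69474355 229.983464  ]
```

View pics/w4.png

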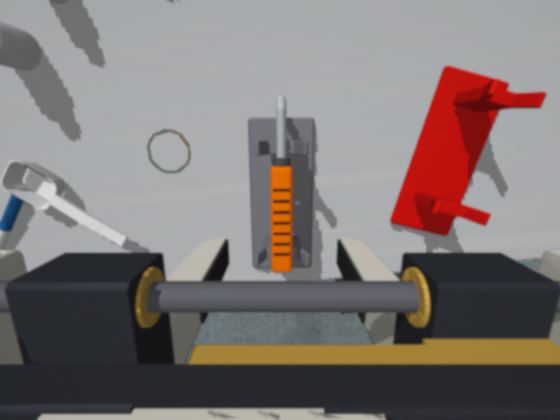

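Fingers straddle the handle squarely, and the projected front edge at row 166 and hook at row 97 match the picture. Descend and grip.

Request:
{"fn": "play_rows", "kwargs": {
  "steps": [
    [0,0,0,0.5,0.5,30,0.0],
    [0,0,0,0.5,0.5,50,-0.2],
    [0,0,0,0.5,0.5,60,-0.3],
    [0,0,0,0.5,0.5,66,-0.4],
    [0,0,0,0.5,0.5,66,-0.5],
    [0,0,0,0.5,0.5,66,-1],
    [0,0,0,0.5,0.5,66,-1],
    [0,0,0,0.5,0.5,66,-1],
    [0,0,0,0.5,0.5,66,-1],
    [0,0,0,0.5,0.5,66,-1]
  ],
  "squeeze": 55
}}

```text
clock: 5.85
tool_pos: [446.0, 340.1, 215.0]
tool_rot: [[0.995, -0.103, 0.0], [-0.103, -0.995, 0.001], [0.0, -0.001, -1.0]]
ft_force: [-0.9, -0.6, 7.7]
opening: 15.8
```

```bash
python3 - <<'E'
from h import *
st=env.get_state();print(np.round(st['joint_positions'],1),st['tool_pos'],np.round(st['tool_rot'],4).tolist(),st['opening'],st['ft_force'])
E
```

```text
[ -39.    39.3   -6.   120.8   11.    20.4 -149.9] [445.96174567 340.08372287 214.99103265] [[0.9947, -0.103, 0.0002], [-0.103, -0.9947, 0.0007], [0.0001, -0.0007, -1.0]] 15.775433016819846 [-0.85861121 -0.63907785  7.70742633]
```

Request:
{"fn": "play_rows", "kwargs": {
  "steps": [
    [0,0,0,0,0,-8,-1],
    [0,0,0,0,0,-20,-1],
    [0,0,0,0,0,-35,-1],
    [0,0,0,0,0,-60,-1],
    [0,0,0,0,0,-100,-1],
    [0,0,0,0,0,-145,-1],
    [0,0,0,0,0,-185,-1],
    [0,0,0,0,0,-185,-1],
    [0,0,0,0,0,-185,-1]
  ]
}}

```text
clock: 6.75
tool_pos: [445.7, 339.7, 400.6]
tool_rot: [[0.995, -0.103, 0.001], [-0.103, -0.995, 0.001], [0.001, -0.002, -1.0]]
ft_force: [-0.9, -0.6, -1.8]
opening: 15.4
```

```bash
python3 - <<'E'
from h import *
a=snap('wrist','w5');st=env.get_state();print(np.round(st['joint_positions'],1),st['tool_pos'],np.round(st['tool_rot'],4).tolist(),st['opening'],st['ft_force'])
R=np.array(st['tool_rot']);p=np.array(st['tool_pos'])
for n,q in [('front top',[46,0,157]),('fl',[46,-8,157]),('fr',[46,8,157]),('bend',[91,0,163.5]),('tip',[91,0,201])]: print(n,proj(a,p+R@q))
D=lambda yaw:hand(slope(yaw,0));H=hand(slope(77.5,30))
p1=[510,0,560];cmd(D(40),p1)
st2=[482,-400,450];cmd(H,st2,R0=D(40),p0=p1)
E
```

```text
[ -35.4   23.8  -10.6  113.3    6.2   43.5 -145.5] [445.48464777 339.57674695 399.24437697] [[0.9947, -0.1031, -0.0009], [-0.1031, -0.9947, -0.0001], [-0.0008, 0.0002, -1.0]] 15.63793389174413 [-1.16913773  0.47846135 -1.59075813]
front top [284.60672796 183.84972756]
fl [268.01312603 183.84111444]
fr [301.20209839 183.8583416 ]
bend [284.73014286  85.92664839]
tip [284.3072943   97.16626041]
rot [-1.000e-02  5.000e-02 -4.592e+01] shift [  99.   331.1 -160.8]
rot [  9.81  28.91 -36.63] shift [-278.6  288.4  110. ]
```

View pics/w5.png

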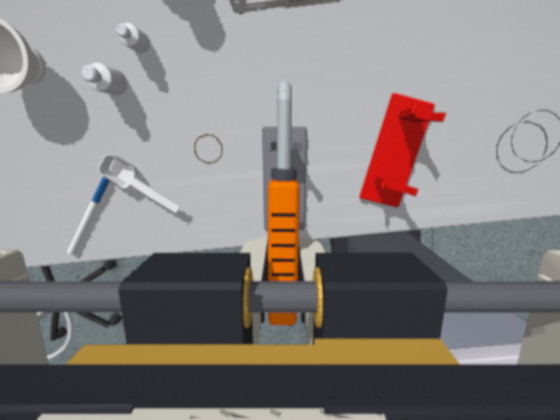

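The pick sits straight in the grip: handle front at (284,181), bend at (284,83), against predictions of 184 and about 80. Carrying it to the mixer's right side.

Request:
{"fn": "play_rows", "kwargs": {
  "steps": [
    [0,0,-46,99,331,-161,-1],
    [0,0,-46,99,331,-161,-1],
    [0,0,-46,99,331,-161,-1],
    [0,0,-46,99,331,-161,-1],
    [0,0,-46,99,331,-161,-1],
    [0,0,-46,99,331,-161,-1],
    [0,0,-46,99,331,-161,-1],
    [0,0,-46,99,331,-161,-1],
    [0,0,-46,99,331,-161,-1],
    [0,0,-46,99,331,-161,-1],
    [0,0,-46,99,331,-161,-1]
  ]
}}

```text
clock: 7.9
tool_pos: [510.2, 1.7, 558.5]
tool_rot: [[0.764, 0.645, -0.004], [0.645, -0.764, 0.0], [-0.003, -0.003, -1.0]]
ft_force: [0.2, -0.1, -0.9]
opening: 15.6
```

Request:
{"fn": "play_rows", "kwargs": {
  "steps": [
    [9.8,28.9,-36.6,-279,288,110,-1],
    [9.8,28.9,-36.6,-279,288,110,-1],
    [9.8,28.9,-36.6,-279,288,110,-1],
    [9.8,28.9,-36.6,-279,288,110,-1],
    [9.8,28.9,-36.6,-279,288,110,-1],
    [9.8,28.9,-36.6,-279,288,110,-1],
    [9.8,28.9,-36.6,-279,288,110,-1],
    [9.8,28.9,-36.6,-279,288,110,-1],
    [9.8,28.9,-36.6,-279,288,110,-1],
    [9.8,28.9,-36.6,-279,288,110,-1],
    [9.8,28.9,-36.6,-279,288,110,-1],
    [9.8,28.9,-36.6,-279,288,110,-1]
  ]
}}

```text
clock: 9.1
tool_pos: [483.1, -398.4, 448.6]
tool_rot: [[0.187, 0.977, 0.105], [0.845, -0.214, 0.49], [0.501, -0.003, -0.865]]
ft_force: [0.5, 1.1, -1.1]
opening: 15.8
```

```bash
python3 - <<'E'
from h import *
st=env.get_state();print(np.round(st['joint_positions'],1),st['tool_pos'],st['opening'],st['ft_force'])
s=snap('wrist','w6')
R=np.array(st['tool_rot']);p=np.array(st['tool_pos'])
F=slope(77.5);sp=np.array([524.3,-110.7,139.5])
print('head proj',proj(s,sp+F@[0,0,16.5]),'bar',proj(s,sp+F@[-52.6,0,169]),'hookbend',proj(s,p+R@[91.3,0,163.5]))
# tool target: hook tip (pick 85,0,-34) at slope (x,0,z); pick origin offset in tool: (6.3,0,167)
def target(x,z,tilt,y=0):
    G=slope(77.5,tilt);H=hand(G);tip=np.array([6.3+85,0,167-1+34]);return H,sp+F@[x,y,z]-H@tip
for x,z,t in [(-33,60,33),(-33,25,33),(-33,-9,33),(-60,-9,33)]:
    H,q=target(x,z,t);print(x,z,t,'tcp',np.round(q,1));cmd(H,q)
H,q=target(-33,-9,33)
for n,v in [('cam',[67,0,20]),('body front',[37.5,0,102]),('flange edge',[50,0,0])]: print(n,np.round(F.T@(q+H@v-sp),1))
E
```

```text
[ 52.4  29.8 -18.1  97.8 -20.1  67.5  33.2] [ 483.08356132 -398.38753888  448.57528818] 15.781519965732974 [ 0.46258081  1.07813522 -1.10223255]
head proj [266.14484572 114.66339757] bar [255.38946133 170.64145869] hookbend [283.03455726  85.30448606]
-33 60 33 tcp [ 471.5 -349.   293. ]
rot [-0.22  2.93  0.12] shift [-39.5 -21.6 157.8]
-33 25 33 tcp [ 475.3 -331.9  262.7]
rot [-0.22  2.93  0.12] shift [-39.6 -21.4 192.8]
-33 -9 33 tcp [ 478.9 -315.3  233.2]
rot [-0.22  2.93  0.12] shift [-39.6 -21.3 226.8]
-60 -9 33 tcp [ 473.9 -338.1  219.7]
rot [-0.22  2.93  0.12] shift [-66.6 -21.4 226.8]
cam [-66.7  -0.  169.5]
body front [-91.9  -0.   86.1]
flange edge [-84.7  -0.  188.6]
```

The shank would cross the guard bar on a straight descent, so I go down outside it (tip at slope x = -100) and then reach in underneath.

Request:
{"fn": "play_rows", "kwargs": {
  "steps": [
    [-0.2,2.9,0.1,-45,-10,0,-1],
    [-0.2,2.9,0.1,-85,-21.5,0,-1],
    [-0.2,2.9,0.1,-106.5,-21.5,25,-1],
    [-0.2,2.9,0.1,-106.5,-21.5,65,-1],
    [-0.2,2.9,0.1,-106.5,-21.5,105,-1],
    [-0.2,2.9,0.1,-106.5,-21.5,145,-1],
    [-0.2,2.9,0.1,-106.5,-21.5,175,-1],
    [-0.2,2.9,0.1,-106.5,-21.5,188,-1],
    [-0.2,2.9,0.1,-106.5,-21.5,188,-1],
    [-0.2,2.9,0.1,-95,-21.5,188,-1],
    [-0.2,2.9,0.1,-75,-21.5,188,-1],
    [-0.2,2.9,0.1,-55,-21.5,188,-1],
    [-0.2,2.9,0.1,-42,-21.5,188,-1],
    [-0.2,2.9,0.1,-39.5,-21.5,188,-1],
    [-0.2,2.9,0.1,-39.5,-21.5,188,-1],
    [-0.2,2.9,0.1,-39.5,-21.5,188,-1]
  ]
}}

```text
clock: 10.75
tool_pos: [473.8, -337.1, 267.4]
tool_rot: [[0.184, 0.976, 0.12], [0.82, -0.219, 0.529], [0.542, 0.001, -0.84]]
ft_force: [-0.7, -0.3, 0.1]
opening: 15.8
```

```bash
python3 - <<'E'
from h import *
st=env.get_state();print(np.round(st['joint_positions'],1),st['tool_pos'],st['opening'],st['ft_force'])
s=snap('wrist','w7')
R=np.array(st['tool_rot']);p=np.array(st['tool_pos'])
F=slope(77.5);sp=np.array([524.3,-110.7,139.5])
tip=p+R@[91.3,0,200];print('tip slope',F.T@(tip-sp),'axis',F.T@R[:,2])
print('tip px',proj(s,tip),'bend',proj(s,p+R@[91.3,0,163]))
print('head',proj(s,sp+F@[0,0,16.5]),'loop c',proj(s,sp+F@[-33,0,0]),[np.round(proj(s,sp+F@[-33+a,b,0])).tolist() for a,b in [(9.5,14.5),(9.5,-14.5),(-9.5,-14.5),(-9.5,14.5)]])
i=cv2.imread('pics/w7.png');cv2.imwrite('pics/z7.png',cv2.resize(i[:240],(800,343*1)) if 0 else cv2.resize(i[0:225,130:430],(800,600),interpolation=cv2.INTER_CUBIC))
E
```

```text
[ 51.2  40.4 -21.1 111.9 -24.6  44.7  40.6] [ 473.82835442 -337.07723356  267.3852347 ] 15.789847332672059 [-0.74953811 -0.33514929  0.13859132]
tip slope [-35.87515678  -0.41705521  31.46245995] axis [ 0.04927574 -0.00259889 -0.99878183]
tip px [282.94796388  96.37869243] bend [283.06856172  85.08816419]
head [282.09074682  38.72580001] loop c [282.15059207 100.75473969] [[261.0, 86.0], [303.0, 86.0], [303.0, 115.0], [261.0, 115.0]]
```

View pics/z7.png

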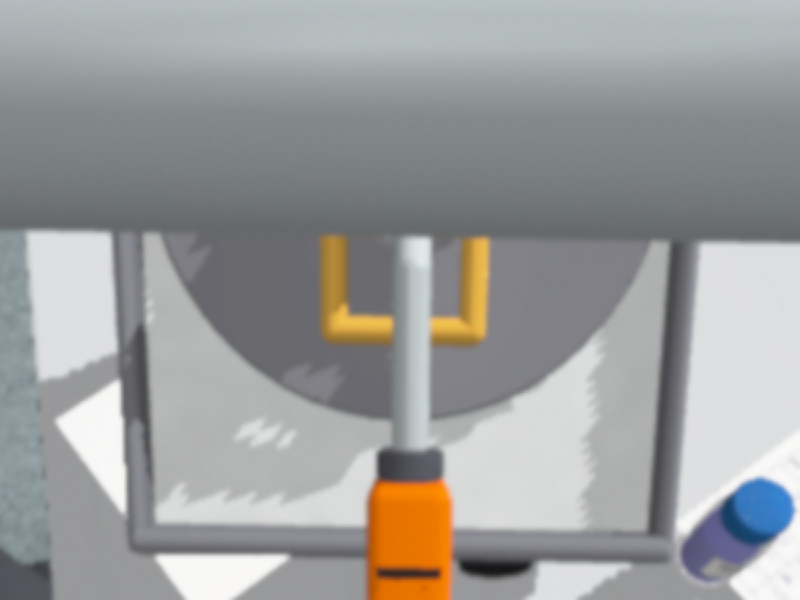

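The loop (zoom 347–462, lower inner edge 318) lies centred under the shank. The hook at slope x≈-36 is inside the opening, so I lower it square to the face.

Request:
{"fn": "play_rows", "kwargs": {
  "steps": [
    [0,0,0,-0.4,0,8,-1],
    [0,0,0,-0.8,0,16,-1],
    [0,0,0,-1.2,0,24,-1],
    [0,0,0,-1.5,0,30,-1],
    [0,0,0,-1.7,0,34,-1],
    [0,0,0,-1.8,0,37,-1],
    [0,0,0,-2,0,40.5,-1],
    [0,0,0,-2,0,40.5,-1],
    [0,0,0,-2,0,40.5,-1]
  ]
}}

```text
clock: 11.7
tool_pos: [478.5, -316.7, 232.4]
tool_rot: [[0.183, 0.976, 0.12], [0.82, -0.219, 0.529], [0.543, 0.001, -0.84]]
ft_force: [0.7, -0.3, -1.8]
opening: 15.6
```

```bash
cat > chk.py <<'E'
from h import *
st=env.get_state();R=np.array(st['tool_rot']);p=np.array(st['tool_pos'])
F=slope(77.5);sp=np.array([524.3,-110.7,139.5])
print(st['clock'],'tip slope',F.T@(p+R@[91.3,0,200]-sp),'force slope',np.round(F.T@st['ft_force'],2),st['opening'],np.round(st['joint_positions'],1))
E
python3 chk.py
```

```text
11.7 tip slope [-35.12966312  -0.43730233  -9.17791841] force slope [-0.97 -0.75 -1.49] 15.58491338463248 [ 50.   43.2 -22.  113.9 -25.6  39.5  41.3]
```

Request:
{"fn": "play_rows", "kwargs": {
  "steps": [
    [0,0,0,-3,0,-0.1,-1],
    [0,0,0,-6,0,-0.3,-1],
    [0,0,0,-8,0,-0.4,-1],
    [0,0,0,-10,0,-0.5,-1],
    [0,0,0,-12,0,-0.6,-1]
  ]
}}

```text
clock: 12.2
tool_pos: [476.5, -325.4, 226.7]
tool_rot: [[0.182, 0.976, 0.118], [0.818, -0.217, 0.532], [0.545, 0.0, -0.838]]
ft_force: [1.5, 6.9, 2.0]
opening: 15.5
```

```bash
python3 chk.py
```

```text
12.2 tip slope [-45.07157015   0.09938068  -9.35931624] force slope [ 7.07  0.06 -1.82] 15.46934341386114 [ 50.6  43.9 -21.8 113.4 -25.2  39.9  41.9]
```

Request:
{"fn": "play_rows", "kwargs": {
  "steps": [
    [0,0,0,-2,0,-0.1,-1],
    [0,0,0,-4,0,-0.2,-1],
    [0,0,0,-6,0,-0.3,-1],
    [0,0,0,-8,0,-0.4,-1],
    [0,0,0,-8,0,-0.4,-1]
  ]
}}

```text
clock: 12.7
tool_pos: [474.4, -334.7, 222.0]
tool_rot: [[0.184, 0.975, 0.12], [0.82, -0.22, 0.528], [0.542, 0.001, -0.841]]
ft_force: [-0.5, -0.7, -1.6]
opening: 15.7
```

```bash
python3 chk.py
```

```text
12.7 tip slope [-56.51586995  -0.63729822  -9.14736065] force slope [-1.48  0.34 -0.98] 15.6738922700112 [ 51.1  44.4 -21.4 112.9 -24.8  39.9  42.3]
```

7 N, then it let go. I follow it down the slope, then check.

Request:
{"fn": "play_rows", "kwargs": {
  "steps": [
    [0,0,0,-3,0,-0.1,-1],
    [0,0,0,-6,0,-0.3,-1],
    [0,0,0,-9,0,-0.4,-1],
    [0,0,0,-12,0,-0.6,-1],
    [0,0,0,-15,0,-0.7,-1],
    [0,0,0,-18,0,-0.9,-1],
    [0,0,0,-21,0,-1,-1],
    [0,0,0,-24,0,-1.2,-1],
    [0,0,0,-24,0,-1.2,-1],
    [0,0,0,-24,0,-1.2,-1]
  ]
}}

```text
clock: 13.7
tool_pos: [470.2, -353.9, 210.3]
tool_rot: [[0.183, 0.976, 0.12], [0.82, -0.219, 0.529], [0.543, 0.001, -0.84]]
ft_force: [-0.0, 0.4, -2.1]
opening: 15.8
```

```bash
python3 chk.py; python3 - <<'E'
from h import *
s=snap('wrist','w8');F=slope(77.5);sp=np.array([524.3,-110.7,139.5])
# loop lower edge estimate: brass mask
m=cv2.inRange(cv2.cvtColor(s['pixels'],cv2.COLOR_RGB2HSV),(16,120,90),(28,255,255));m[235:]=0
n,l,st,c=cv2.connectedComponentsWithStats(m);print([x.tolist() for x in st[1:] if x[4]>15])
print('loop pred',proj(s,sp+F@[-83,0,-5]),'seated',proj(s,sp+F@[-33,0,0]))
i=cv2.imread('pics/w8.png');cv2.imwrite('pics/z8.png',cv2.resize(i[0:240,120:440],(800,600),interpolation=cv2.INTER_CUBIC))
E
```

```text
13.7 tip slope [-79.13502228  -0.35090232  -9.25433914] force slope [-0.75  0.09 -2.03] 15.757634899840234 [ 52.3  45.7 -20.8 111.7 -23.9  40.6  43.5]
[[236, 6, 85, 131, 3793], [286, 182, 12, 9, 36]]
loop pred [282.34202932 102.06740428] seated [282.25033033  -1.02418995]
```

View pics/z8.png

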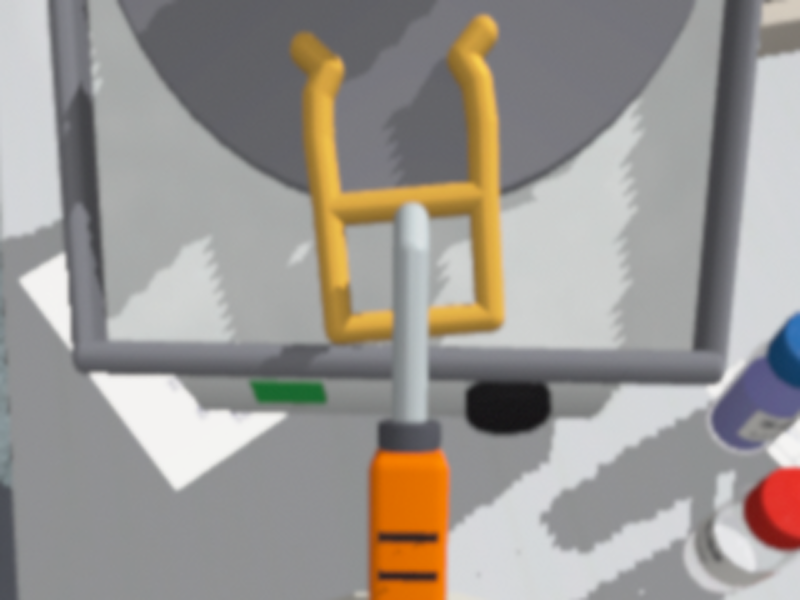

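The clip lies free in the tray against the lip with the hook still in its loop. I ease off 2 mm, lift out square, and back away below and outside the bar.

Request:
{"fn": "play_rows", "kwargs": {
  "steps": [
    [0,0,0,-2.5,0,-0.1,-1],
    [0,0,0,-2.5,0,-0.1,-1],
    [0,0,0,-2.3,0,-5,-1],
    [0,0,0,-2,0,-11,-1],
    [0,0,0,-1.5,0,-20,-1],
    [0,0,0,-0.5,0,-40,-1],
    [0,0,0,-15,0,-45,-1],
    [0,0,0,-35,0,-55,-1],
    [0,0,0,-35,0,-95,-1],
    [0,0,0,-35,0,-140,-1],
    [0,0,0,-35,0,-185,-1],
    [0,0,0,-35,0,-230,-1],
    [0,0,0,-35,0,-230,-1],
    [0,0,0,-35,0,-230,-1]
  ]
}}

```text
clock: 15.15
tool_pos: [435.2, -505.9, 384.1]
tool_rot: [[0.185, 0.975, 0.121], [0.82, -0.221, 0.528], [0.542, 0.001, -0.841]]
ft_force: [0.1, 1.0, -1.2]
opening: 15.5
```

```bash
python3 chk.py; python3 - <<'E'
from h import *
s=snap('wrist','w9')
F=slope(77.5);sp=np.array([524.3,-110.7,139.5])
m=cv2.inRange(cv2.cvtColor(s['pixels'],cv2.COLOR_RGB2HSV),(16,120,90),(28,255,255));m[245:]=0
n,l,st,c=cv2.connectedComponentsWithStats(m);print([(x.tolist(),y) for x,y in zip(st[1:],c[1:]) if x[4]>15])
print('loop pred',proj(s,sp+F@[-83,0,-8]),'jaws pred',proj(s,sp+F@[-36,0,-8]))
D=lambda yaw:hand(slope(yaw,0));p1=[510,0,560]
cmd(D(40),p1)
Rs=hand(slope(-5.9,0));cmd(Rs,[445.8,339.8,330],R0=D(40),p0=p1)
E
```

```text
15.15 tip slope [-127.57101422    0.53356393  219.13697991] force slope [ 0.26  0.11 -1.57] 15.454015009509941 [ 60.   37.3 -16.2  93.9 -18.6  69.5  42.3]
[([290, 53, 9, 53, 265], array([295.02641509,  78.16981132])), ([263, 56, 16, 53, 298], array([269.23825503,  82.03020134]))]
loop pred [282.41303016  93.63853986] jaws pred [282.31018664  54.99730232]
rot [-10.73 -31.72  36.28] shift [523.3 -38.1 128. ]
rot [ 0.   0.  45.9] shift [ 169.2 -301.6  230. ]
```

Request:
{"fn": "play_rows", "kwargs": {
  "steps": [
    [0,0,0,25,0,-40,-1],
    [0,0,0,52,0,-80,-1],
    [0,0,0,78,0,-120,-1],
    [0,0,0,98,0,-151,-1],
    [-10.7,-31.7,36.3,523,-38,128,-1],
    [-10.7,-31.7,36.3,523,-38,128,-1],
    [-10.7,-31.7,36.3,523,-38,128,-1],
    [-10.7,-31.7,36.3,523,-38,128,-1],
    [-10.7,-31.7,36.3,523,-38,128,-1],
    [-10.7,-31.7,36.3,523,-38,128,-1],
    [-10.7,-31.7,36.3,523,-38,128,-1],
    [-10.7,-31.7,36.3,523,-38,128,-1],
    [-10.7,-31.7,36.3,523,-38,128,-1],
    [-10.7,-31.7,36.3,523,-38,128,-1],
    [-10.7,-31.7,36.3,523,-38,128,-1],
    [-10.7,-31.7,36.3,523,-38,128,-1],
    [-10.7,-31.7,36.3,523,-38,128,-1]
  ]
}}

```text
clock: 16.9
tool_pos: [510.1, 0.9, 559.1]
tool_rot: [[0.764, 0.645, -0.003], [0.645, -0.764, -0.001], [-0.002, -0.001, -1.0]]
ft_force: [0.0, -0.5, -1.7]
opening: 15.4
```

Request:
{"fn": "play_rows", "kwargs": {
  "steps": [
    [0,0,45.9,169,-302,230,-1],
    [0,0,45.9,169,-302,230,-1],
    [0,0,45.9,169,-302,230,-1],
    [0,0,45.9,169,-302,230,-1],
    [0,0,45.9,169,-302,230,-1],
    [0,0,45.9,169,-302,230,-1],
    [0,0,45.9,169,-302,230,-1],
    [0,0,45.9,169,-302,230,-1],
    [0,0,45.9,169,-302,230,-1],
    [0,0,45.9,169,-302,230,-1],
    [0,0,45.9,169,-302,230,-1],
    [0,0,45.9,169,-302,230,-1],
    [0,0,45.9,169,-302,230,-1],
    [0,0,45.9,169,-302,230,-1]
  ]
}}

```text
clock: 18.3
tool_pos: [446.4, 338.9, 331.3]
tool_rot: [[0.995, -0.105, 0.002], [-0.105, -0.995, -0.0], [0.002, -0.0, -1.0]]
ft_force: [0.7, -0.7, -0.8]
opening: 15.7
```

```bash
python3 - <<'E'
from h import *
st=env.get_state();print(st['clock'],np.round(st['joint_positions'],1),st['tool_pos'],np.round(st['tool_rot'],4).tolist(),st['opening'])
cmd(hand(slope(-5.9,0)),[445.8,339.9,215])
E
```

```text
18.3 [ -35.6   29.   -10.5  116.9    9.    34.8 -148.2] [446.36170322 338.92759259 331.31228814] [[0.9945, -0.1046, 0.0019], [-0.1046, -0.9945, -0.0001], [0.0019, -0.0001, -1.0]] 15.722514055764057
rot [-0.   -0.11 -0.11] shift [ -0.9  -0.9 116.3]
```

Request:
{"fn": "play_rows", "kwargs": {
  "steps": [
    [0,0,0,-0.7,-0.8,30,-1],
    [0,0,0,-0.7,-0.8,60,-1],
    [0,0,0,-0.7,-0.8,80,-1],
    [0,0,0,-0.7,-0.8,90,-1],
    [0,0,0,-0.7,-0.8,98,-1],
    [0,0,0,-0.7,-0.8,106,-1],
    [0,0,0,-0.7,-0.8,112,-1],
    [0,0,0,-0.7,-0.8,115,-1],
    [0,0,0,-0.7,-0.8,115,-1]
  ]
}}

```text
clock: 19.2
tool_pos: [445.1, 341.1, 215.5]
tool_rot: [[0.995, -0.102, 0.001], [-0.102, -0.995, -0.001], [0.001, 0.0, -1.0]]
ft_force: [0.9, -0.5, -1.5]
opening: 15.9
```

```bash
python3 - <<'E'
from h import *
st=env.get_state();print(st['tool_pos'],np.round(st['ft_force'],2))
E
```

```text
[445.0911183  341.10659072 215.51816362] [ 0.89 -0.49 -1.48]
```

Request:
{"fn": "play_rows", "kwargs": {
  "steps": [
    [0,0,0,0,0.4,0.7,-1],
    [0,0,0,0,0.4,1,-1],
    [0,0,0,0,0.4,1,-0.4],
    [0,0,0,0,0.4,1,-0.2],
    [0,0,0,0,0.4,1,0.1],
    [0,0,0,0,0.4,1,0.1],
    [0,0,0,0,0.4,1,0.1],
    [0,0,0,0,0.4,-20,0.1],
    [0,0,0,0,0.4,-60,0.1],
    [0,0,0,0,0.4,-110,0.1],
    [0,0,0,0,0.4,-160,0.1],
    [0,0,0,0,0.4,-185,0.1],
    [0,0,0,0,0.4,-185,0.1],
    [0,0,0,0,0.4,-185,0.1]
  ]
}}

```text
clock: 20.6
tool_pos: [444.8, 340.5, 400.8]
tool_rot: [[0.995, -0.102, 0.002], [-0.102, -0.995, 0.0], [0.002, -0.0, -1.0]]
ft_force: [0.7, -0.7, -0.7]
opening: 51.1
```

```bash
python3 - <<'E'
from h import *
st=env.get_state();print(st['clock'],st['tool_pos'],st['opening'])
w=snap('wrist','w10');t=snap('top','t10');s=snap('scene','s10')
px=w['pixels'];m=cv2.inRange(cv2.cvtColor(px,cv2.COLOR_RGB2HSV),(5,170,90),(18,255,255));m[240:]=0
m=cv2.morphologyEx(m,cv2.MORPH_CLOSE,np.ones((5,5)))
n,l,q,c=cv2.connectedComponentsWithStats(m);k=1+np.argmax(q[1:,4]);p=np.argwhere(l==k)[:,::-1]
W=np.array([onz(w,*a,57)[:2] for a in p]);print('pick',cv2.minAreaRect(W.astype(np.float32)))
cr=lambda f,x,y,ww,h,k:cv2.resize(cv2.imread(f'pics/{f}.png')[y:y+h,x:x+ww],None,fx=k,fy=k,interpolation=cv2.INTER_CUBIC)
im=np.zeros((600,800,3),np.uint8)
im[:300,:400]=cr('t10',280,175,80,60,5);im[:300,400:]=cr('w10',0,0,560,420,1)[:300,80:480]
im[300:,:400]=cr('s10',265,175,100,75,4);im[300:,400:]=cr('s10',220,270,100,75,4)
cv2.imwrite('pics/z10.png',im)
E
```

```text
20.6 [444.76535881 340.54106242 400.81722195] 51.115960728887465
pick ((452.50091552734375, 340.0819091796875), (14.996735572814941, 79.4398193359375), 83.83805847167969)
```

View pics/z10.png

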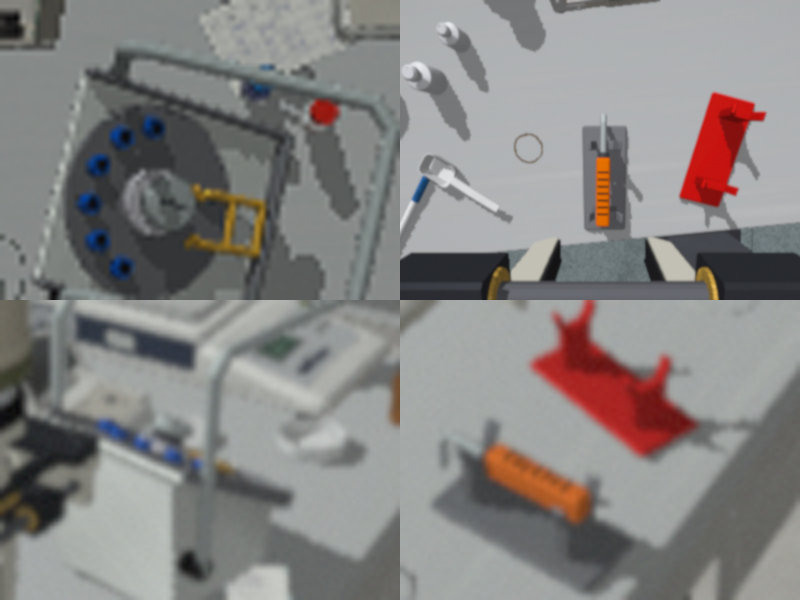

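The clip lies free in the catch tray at the lip, off the spindle. The pick is in its grey rest within 2 mm of where it was, the vials stand unchanged, and the gripper is open and clear.

```bash
python3 -c "
from bench import env
print(env.job_done())"
```

```text
the job is handed in; nothing more can be done
None
```

The clip is out of the spindle's groove and lying free in the catch tray against the lip, the pick is back in its rest, and I handed the job in at about 20.6 s.

- **The pull:** I put the hook into the clip's loop from below the guard bar, with the hand tilted about 33° instead of 30° for a little more room at the bar. The clip let go at about 7 N. I followed it down to the lip, then lifted the hook out square to the face.
- **Last checks:** The final pictures show the clip in the tray below the spindle. The pick lies in the grey rest, 0.3 mm from its first measured position along x and 2.2 mm along y, at the same angle, which is within the saddles' play. The vials and the red look-alike rest stand where they were. The gripper is open and clear. The highest force I read was 7.7 N, while gripping the pick.
- **Disagreements and limits:** The clip's loop looked about 2–3 mm further down the slope in the close picture than I had triangulated, so I entered the hook a little lower. The last joint came to within about 1° of its range limit above the rest. I did not measure the dropper bottle, jar cap and weights again at the end; the arm passed well above the bench there.

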